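Change the worn bearing ring on a stub axle

ROBOT

A 6-joint arm with a two-finger parallel gripper is mounted at the origin on a cart in front of the work surface, level with it; the furniture and walls round the work are solid. World frame = base frame: x ahead of the robot, y to its left, z up, the work surface at z = 0. Lengths are in m, angles in rad, forces in N, time in s.
With the tool pointing down it reaches from about 0.35 to 0.975 m from the base axis. Payload 4.9 kg.
Tool frame: the origin (TCP) lies at the very end of the fingers, on their centre line; the grasp point (between the pads) lies 19 mm behind it; z points along the fingers, y is the line along which they close (so a half turn about z gives the same grasp; the last joint's range is limited). The gripper opens to 85 mm and grips with 20 to 120 N. Pads are 22 mm wide; open, the fingers measure 114 mm over their backs; the gripper's body (76 mm by 85 mm) begins 54 mm behind the grasp point. The pads swing forward as they close: fully open they stand 13 mm farther back than shut.
Start: joints at [-0.119, 0.053, 1.613, -0, 1.476, -0.119], TCP at [0.625, 0, 0.231] pointing down, gripper open.
Joint ranges: [-3.01, 3.01], [-1.01, 2.22], [0.06, 2.58], [-1.02, 4.17], [0.09, 2.62], [-3.14, 3.14]. Speed limits (rad/s): [2.57, 2.57, 3.14, 3.14, 3.14, 3.14].

INTERFACE

Orientations are given as a rotation vector (axis times angle).
In Python, from station import ctrl gives the robot as it stands.
- The arm moves only by the tool jog_arm, never from a script. Its argument "plan" is a list of rows, each a list of 7 numbers: the shift along the tool's x, y, z in units of 0.02 m (1.0 is 0.02 m), then the turn, a rotation vector about the tool's x, y, z in units of 45 degrees (1.0 is 45 degrees), then the opening, from -1 (shut) to 1 (fully open). A call has 1 to 8 rows; each row shifts and turns the commanded pose from where the row before left it, along the tool's axes as they then stand; what a row does not reach is not made up. A row lasts 1/10 s, in which the tool goes at most 50 mm and 8.59 degrees, less where a joint would pass 70% of its speed; a pose out of reach is approached as far as the arm can. A call with a number of a shift or a turn outside -1 to 1 is refused whole. A call with a gripper value outside its range is refused whole. The fingers move at their own pace and stop on an object; "grip_force" is the grip in N (left out, the last holds). Time passes only in rows, so rows that do not move let the fingers close. It gives the time, the measured TCP pose, the force, the opening and the grip force at its end, in the units of the state.
- ctrl.get_obs(): the state, without advancing time (a new reading comes with each control period).
- ctrl.get_image(name): name is "scene" or "side" or "wrist"; returns (picture, depth): 400x640x3 uint8, red, green, blue; 400x640 float32, m along the optical axis (not along the pixel's ray), 0 where there is no reading.
- ctrl.camera_info(name): a dict with "camera_matrix" (3x3 intrinsics, pixels), "k1" (the pictures are not rectified: a ray, as slopes to the right and down, at radius r is drawn at 1 + k1 r^2 times it, then the intrinsics apply), "rvec" (rotation vector, rad) and "tvec" (3), from world to camera coordinates, as OpenCV has them; the wrist camera has in their place "T_tool_cam" (4x4, takes a point from camera to tool coordinates, whose origin is the TCP and whose axes are the flange's). Camera axes: x right, y down, z forward; pixel columns grow to the right and rows downward; lengths in m; the calibration is good to about 2 mm. A picture is of the moment at which its call begins: read the wrist's pose just before it. camera_info takes no time and is no camera call.
- ctrl.finish_job(): hands the job in; it is judged then, once.
The state is a dict: "t": time; "q": joint angles; "dq": joint speeds; "effort": joint torques, N m; "tool_pos": TCP position; "tool_rot": TCP orientation; "contact_force": force on the tool from outside, world axes, zero at the start; "wrist_torque": the same for the moment, N m; "opening": finger opening in m; "grip_force": force on a finger pad.
Only numpy, scipy, OpenCV 4.12 (cv2) and the standard library are available. Lean on these libraries where they do the work, as an engineer would, in place of code of your own. Each camera call takes 0.05 s, during which the arm holds its last target. There are 200 camera calls.

TASK

Change the worn bearing ring at the bottom of the stub axle: take the nut and then the spacer off and lay them side by side in the parts tray, and put the worn ring into the scrap tin. Then build the axle up again with the new ring from the bench, the spacer and the nut, each slipped over the axle and lying flat and fully home. Leave the standing bolt and the standing spring on the bench where they are.

Things in the scene. Friction and masses are not known exactly. Their poses are not given: they have to be found in the camera images.
- stub_axle: Stub axle upright on a dark square plate (94 x 94 x 10 mm, a bolt head at each corner), fixed. Origin: centre of the underside; z up the axle. Shoulder 54 mm across, top at z = 28 mm; ring seat 37 mm across to z = 38, taper, shaft 24 mm across z = 43 to 59, taper, threaded end 17 mm across from z = 63, chamfered tip at z = 90 mm. All parts just lift off and drop over it; the nut needs no turning.
- axle_nut: Hexagon nut, dark steel, 36 mm across flats, 41 mm across corners, 17 mm high, bore 23 mm. At the start it lies on top of the spacer on the axle (its underside 65 mm above the axle's origin). Origin: centre of its underside; z up; one flat faces along its +x, one along -x.
- spacer: Spacer: plain dark turned steel ring, 52 mm outside, 29 mm bore, 20 mm high. At the start it lies on the worn ring on the axle (its underside 45 mm above the axle's origin). Origin: centre of its underside; z up.
- worn_ring: Worn bearing ring: plain steel ring, 62 mm outside, 45 mm bore, 17 mm high, the lowest on the axle under spacer and nut, lying on the shoulder (its underside 28 mm above the axle's origin). Origin: centre of its underside; z up.
- new_ring: New bearing ring: same shape and size as the worn one (62 mm outside, 45 mm bore, 17 mm high), lying flat by itself on the bench. Origin: centre of its underside; z up.
- parts_tray: Parts tray: shallow plain steel rectangular metal tray, 160 mm (its x) x 110 mm (its y), 18 mm high, walls and floor 3 mm, fixed. Origin: centre of its underside; inner floor at z = 3 mm.
- scrap_tin: Scrap tin: dark square open box, 130 x 130 mm, 40 mm high, walls and floor 3 mm, fixed. Origin: centre of its underside; inner floor at z = 3 mm.
- bolt: Dark bolt standing on its hexagon head (24 mm across flats), 60 mm high; a bystander. Origin: centre of its underside.
- spring: Bright coil spring standing on end, 31 mm across, 36 mm high; a bystander. Origin: centre of its underside.

How it is judged:
By the outcome, as a careful person would: the job done as asked, in the order asked, and still so for the second after the job is handed in, with the robot touching nothing.
It also fails if it takes over 131 s, if anything falls off the work surface, if the arm or the gripper's body presses on something with over 40 N, if the wrist force passes 120 N, or if a joint passes its speed limit or range.

## Working session

There is one attempt and no reset: what is moved stays moved. The work goes in short steps, Python scripts to look and compute and a tool call to move; the robot and the scene stay as the last step left them, time stands still between calls to the robot, and variables do not carry over. Pictures are saved under pics/ and viewed, at most 14 in all, crops included, and the job is handed in when it is done.

Besides the shell and the picture viewer there is one more tool, called after "Call:" as a command line: name --pt "numbers of a row" for each row, then --argument value for the rest. jog_arm: Moves the arm, as the interface text tells. Shifts and turns lie within -1 to 1; 1 stands for 0.02 m of shift or 45 degrees of turn. Its arguments: {"type":"object","properties":{"plan":{"type":"array"},"grip_force":{"type":"number"}},"required":["plan"]}

```bash
mkdir -p pics; ls
cat > h.py <<'E'
import numpy as np,cv2
from scipy.spatial.transform import Rotation as R
from station import ctrl
def save(n,f):
    im,d=ctrl.get_image(n); cv2.imwrite(f'pics/{f}.png',im[:,:,::-1]); np.save(f'pics/{f}.npy',d); return im,d
def Tcw(n,o=None):
    ci=ctrl.camera_info(n)
    if n=='wrist':
        o=o or ctrl.get_obs(); T=np.eye(4);T[:3,:3]=R.from_rotvec(o['tool_rot']).as_matrix();T[:3,3]=o['tool_pos'];return T@np.array(ci['T_tool_cam'])
    T=np.eye(4);T[:3,:3]=R.from_rotvec(ci['rvec']).as_matrix();T[:3,3]=ci['tvec'];return np.linalg.inv(T)
def cloud(n,d,T):
    ci=ctrl.camera_info(n);K=np.array(ci['camera_matrix']);D=np.array([ci['k1'],0,0,0,0.])
    v,u=np.mgrid[0:400,0:640]
    p=cv2.undistortPoints(np.stack([u,v],-1).reshape(-1,1,2).astype(float),K,D).reshape(400,640,2)
    P=np.concatenate([p*d[...,None],d[...,None]],-1)
    return P@T[:3,:3].T+T[:3,3]
E
python3 - <<'E'
from h import *
for n in ['scene','side','wrist']:
    T=Tcw(n);im,d=save(n,n+'0');np.save('pics/c_'+n,cloud(n,d,T));print(n,T.round(3).tolist(),ctrl.camera_info(n)['camera_matrix'])
o=ctrl.get_obs();print(o)
E
```

```text
pics
scene [[0.864, -0.186, 0.468, 0.075], [-0.503, -0.349, 0.791, -0.843], [0.016, -0.919, -0.395, 0.412], [0.0, 0.0, 0.0, 1.0]] [[375.10270746   0.         314.0264192 ]
 [  0.         375.10270746 198.69733374]
 [  0.           0.           1.        ]]
side [[-1.0, -0.021, 0.014, 0.444], [-0.025, 0.689, -0.724, 0.427], [0.005, -0.724, -0.69, 0.648], [0.0, 0.0, 0.0, 1.0]] [[394.42139512   0.         322.85839341]
 [  0.         394.42139512 205.79407298]
 [  0.           0.           1.        ]]
wrist [[1.0, -0.0, -0.002, 0.624], [-0.001, -0.945, -0.326, 0.083], [-0.002, 0.326, -0.945, 0.372], [0.0, 0.0, 0.0, 1.0]] [[325.35201958   0.         318.24133113]
 [  0.         325.35201958 202.07379975]
 [  0.           0.           1.        ]]
{'t': 0.15, 'q': array([-1.19013201e-01,  5.32559948e-02,  1.61398223e+00,  2.35138975e-05,
        1.47603760e+00, -1.18980013e-01]), 'dq': array([ 0.00111409, -0.00024755, -0.00566273,  0.00111896, -0.00040463,
       -0.00111067]), 'effort': array([ 5.10442842e-04, -3.94241810e+01, -3.70721948e+01, -1.15854355e-04,
        4.61802789e-03,  5.00508997e-05]), 'tool_pos': array([6.24502303e-01, 5.82686402e-05, 2.30311794e-01]), 'tool_rot': array([-2.22053474e+00, -2.22045606e+00,  1.60478646e-03]), 'contact_force': array([-0.48599188, -0.85755259, -0.7907125 ]), 'wrist_torque': array([-0.03110465,  0.02329843, -0.03284631]), 'grip_force': 0.0, 'opening': 0.0851162830801668}
```

View pics/scene0.png

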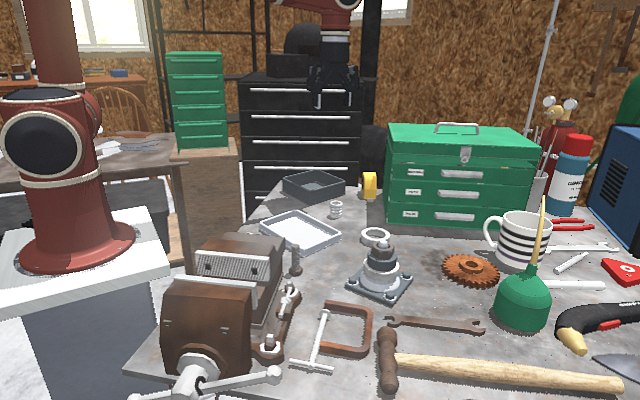

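View pics/side0.png

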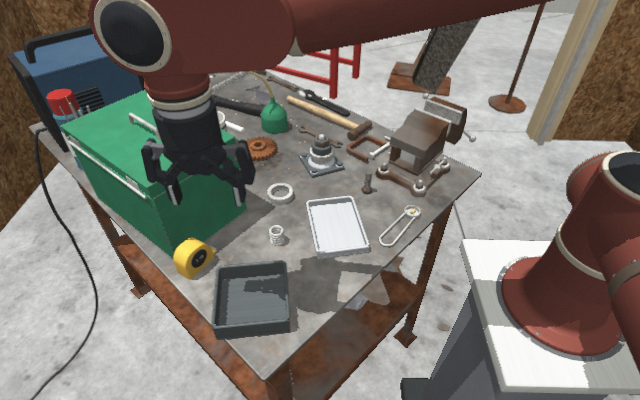

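View pics/wrist0.png

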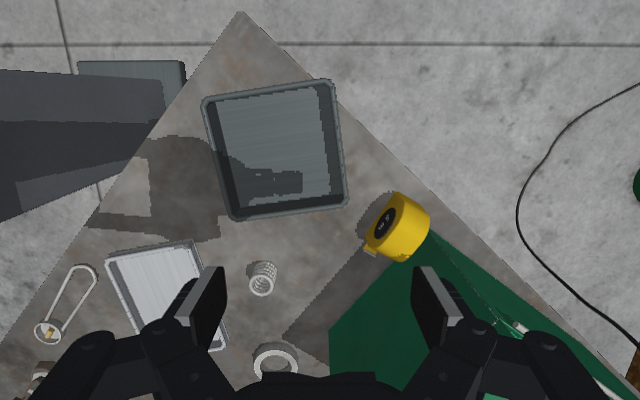

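The scene view shows the axle at (380,275), the new ring at (375,236), the tray at (300,232), the tin at (313,186), the bolt at (296,260) and the spring at (336,209). In the side view they are at (321,155), (280,193), (338,225), (252,298), (367,183) and (276,235). The wrist view shows the tin at (275,150).

Run:
```python
from h import *
c=np.load('pics/c_side.npy');s=np.load('pics/c_scene.npy');w=np.load('pics/c_wrist.npy')
def box(C,u0,u1,v0,v1,z0,z1,name):
    P=C[v0:v1,u0:u1].reshape(-1,3);P=P[(P[:,2]>z0)&(P[:,2]<z1)]
    if len(P)<3: print(name,'none');return
    r=cv2.minAreaRect((P[:,:2]*1000).astype(np.float32))
    lo=P.min(0);hi=P.max(0);print(name,len(P),((lo+hi)/2).round(4),(hi-lo).round(3),'rect',[np.round(x,1) for x in r])
box(c,300,345,125,175,.07,.1,'nut side'); box(s,355,410,235,300,.07,.1,'nut scene')
box(c,300,345,125,175,.05,.0645,'sp side'); box(s,355,410,235,300,.05,.0645,'sp scene')
box(c,295,350,125,185,.004,.02,'plate side'); box(s,340,415,240,305,.006,.02,'plate scene')
box(c,262,298,178,205,.008,.03,'newring side'); box(s,355,392,222,250,.008,.03,'ring scene')
box(c,262,290,222,248,.008,.05,'spring side');box(s,325,345,198,222,.008,.05,'spring scene')
box(c,358,376,170,196,.008,.08,'bolt side');box(s,288,303,240,280,.015,.08,'bolt scene')
box(c,300,375,190,260,.012,.025,'tray side');box(s,255,345,205,255,.012,.025,'tray scene')
box(c,208,298,255,342,.03,.05,'tin side');box(s,275,350,165,208,.03,.05,'tin scene');box(w,195,355,70,225,.03,.05,'tin wrist')
# height map
m=np.full((500,500),-.05)
for C in(c,s):
    P=C.reshape(-1,3);P=P[(P[:,2]<.5)&(P[:,2]>-.02)&(P[:,0]>.2)&(P[:,0]<1.2)&(abs(P[:,1])<.5)]
    i=((P[:,0]-.2)*500).astype(int);j=((P[:,1]+.5)*500).astype(int);np.maximum.at(m,(i,j),P[:,2])
b=m.reshape(25,20,25,20).max((1,3))
print('rows x from .2 step .04; cols y from -.5 step .04 (cm)')
for k,r in enumerate(b): print('%.2f'%(.2+.04*k),' '.join('%3d'%(100*x) for x in r))
```

```text
nut side 154 [ 0.467  -0.4158  0.0812] [0.036 0.039 0.022] rect [array([ 467.8, -415.3]), array([35.6, 37.9]), np.float64(9.0)]
nut scene 320 [ 0.4673 -0.4181  0.0811] [0.037 0.039 0.022] rect [array([ 467.4, -418.8]), array([39.1, 35.7]), np.float64(23.2)]
sp side 94 [ 0.4681 -0.4047  0.0573] [0.049 0.031 0.014] rect [array([ 466.1, -402.8]), array([49.6, 26.9]), np.float64(9.5)]
sp scene 215 [ 0.466  -0.4215  0.0573] [0.05  0.045 0.014] rect [array([ 461.7, -425.5]), array([32.8, 49. ]), np.float64(58.8)]
plate side 749 [ 0.4665 -0.4765  0.012 ] [0.157 0.243 0.016] rect [array([ 464.7, -476.2]), array([157.2, 241.1]), np.float64(1.0)]
plate scene 1136 [ 0.4721 -0.3784  0.013 ] [0.22  0.197 0.014] rect [array([ 489.4, -396.7]), array([253.8, 112.8]), np.float64(42.2)]
newring side 291 [ 0.5634 -0.2827  0.0149] [0.061 0.064 0.014] rect [array([ 563.1, -282.5]), array([60.4, 63. ]), np.float64(5.5)]
ring scene 283 [ 0.5628 -0.2852  0.0141] [0.061 0.061 0.012] rect [array([ 563.3, -285. ]), array([60.9, 60.4]), np.float64(86.4)]
spring side 231 [ 0.5553 -0.1392  0.0237] [0.03  0.032 0.
[... 3097 characters left out ...]
20   0  -5  -5  -5  -5  -5  -5  -5  -5  -5  -5  -5  -5  -5  -5  -5  -5
0.96   1   1  -5  20  20  20  20   0  -5  -5  -5  -5  -5  -5  -5  -5  -5  -5  -5  -5  -5  -5  -5  -5  -5
1.00   1   1   0  21  22  20  20  -5  -5  -5  -5  -5  -5  -5  -5  -5  -5  -5  -5  -5  -5  -5  -5  -5  -5
1.04  22  20  20  21  20   0  -5  -5  -5  -5  -5  -5  -5  -5  -5  -5  -5  -5  -5  -5  -5  -5  -5  -5  -5
1.08  23  20  20  20   0  -5  -5  -5  -5  -5  -5  -5  -5  -5  -5  -5  -5  -5  -5  -5  -5  -5  -5  -5  -5
1.12  23  23   8   0  -5  -5  -5  -5  -5  -5  -5  -5  -5  -5  -5  -5  -5  -5  -5  -5  -5  -5  -5  -5  -5
1.16  23  23  22  -5  -5  -5  -5  -5  -5  -5  -5  -5  -5  -5  -5  -5  -5  -5  -5  -5  -5  -5  -5  -5  -5
```

Call:
jog_arm --pt "-1 -1 -1 0 0 0 1" --pt "-1 -1 -1 0 0 0 1" --pt "-1 -1 -1 0 0 0 1" --pt "-1 -1 -1 0 0 0 1" --pt "-1 -1 -0.5 0 0 0 1" --pt "-1 -1 0 0 0 0 1" --pt "-1 -1 0 0 0 0 1" --pt "-1 0 0 0 0 0 1"

```text
t: 0.95
tool_pos: [0.4834, -0.1606, 0.3215]
tool_rot: [2.222, 2.22, -0.0]
contact_force: [0.5, -0.3, -0.0]
opening: 0.0852
grip_force: 0.0
```

Call:
jog_arm --pt "-1 0 0 0 0 0 1" --pt "-1 0 0 0 0 0 1" --pt "-1 0 0 0 0 0 1" --pt "-1 0 0 0 0 0 1" --pt "-1 0 0 0 0 0 1" --pt "-1 0 0 0 0 0 1" --pt "-1 0 0 0 0 0 1" --pt "0 0 0 0 0 0 1"

```text
t: 1.75
tool_pos: [0.4847, -0.3021, 0.3207]
tool_rot: [-2.224, -2.218, 0.001]
contact_force: [-0.4, -0.7, -0.5]
opening: 0.0856
grip_force: 0.0
```

Call:
jog_arm --pt "-1 0 0 0 0 0 1" --pt "-1 0 0 0 0 0 1" --pt "-1 0 0 0 0 0 1" --pt "-1 0 0 0 0 0 1" --pt "-1 0 0 0 0 0 1" --pt "-1 0 0 0 0 0 1" --pt "-0.5 0 0 0 0 0 1" --pt "0 0 0 0 0 0 1"

```text
t: 2.55
tool_pos: [0.4847, -0.4315, 0.3208]
tool_rot: [-2.223, -2.219, -0.0]
contact_force: [-0.3, 0.5, 0.2]
opening: 0.0852
grip_force: 0.0
```

Run:
```python
from h import *
o=ctrl.get_obs();T=Tcw('wrist',o);im,d=save('wrist','w1');np.save('pics/c_w1',cloud('wrist',d,T));print(o['tool_pos'],o['tool_rot'],o['t'],ctrl.camera_info('wrist'))
```

```text
[ 0.48466443 -0.43151741  0.32075384] [-2.22270582e+00 -2.21899688e+00 -1.39469186e-04] 2.55 {'camera_matrix': array([[325.35201958,   0.        , 318.24133113],
       [  0.        , 325.35201958, 202.07379975],
       [  0.        ,   0.        ,   1.        ]]), 'k1': -0.010109756843741647, 'T_tool_cam': array([[-8.12975748e-04, -9.45330615e-01, -3.26112508e-01,
         8.31489669e-02],
       [ 9.99999603e-01, -6.49668473e-04, -6.09678941e-04,
        -7.25217774e-04],
       [ 3.64483152e-04, -3.26112875e-01,  9.45330768e-01,
        -1.42261306e-01],
       [ 0.00000000e+00,  0.00000000e+00,  0.00000000e+00,
         1.00000000e+00]])}
```

View pics/w1.png

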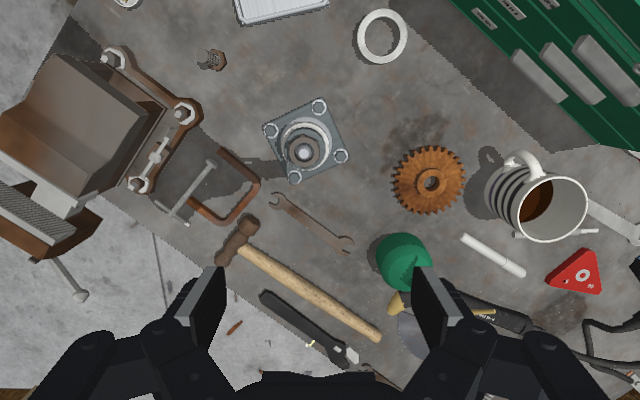

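The axle sits at (305,150) with its plate tilted about 20°. The ring is at (382,36), the bolt at (212,60), part of the tray at (280,5), and the toolbox edge is at top right.

Run:
```python
from h import *
c=np.load('pics/c_w1.npy');im=cv2.imread('pics/w1.png')
side=np.load('pics/c_side.npy');s=np.load('pics/c_scene.npy');w0=np.load('pics/c_wrist.npy')
def sel(C,x,y,z):
    P=C.reshape(-1,3);return P[(abs(P[:,0]-x[0])<x[1])&(abs(P[:,1]-y[0])<y[1])&(P[:,2]>z[0])&(P[:,2]<z[1])]
def circ(P):
    A=np.c_[P[:,:2],np.ones(len(P))];b=(P[:,:2]**2).sum(1);r=np.linalg.lstsq(A,b,rcond=None)[0];return r[:2]/2
nut=sel(c,(.467,.04),(-.417,.04),(.077,.086));print('nut',len(nut),nut.mean(0),cv2.minEnclosingCircle((nut[:,:2]*1e3).astype(np.float32)))
for a in range(0,60,5):
    q=[np.ptp(nut[:,:2]@[np.cos(t),np.sin(t)])*1e3 for t in np.radians([a,a+60,a+120])];print(a,np.round(q,1))
for n,z in(('spacer',(.061,.068)),('worn',(.041,.048)),('shoulder',(.024,.031))):
    P=sel(c,(.467,.04),(-.417,.04),z);print(n,len(P),cv2.minEnclosingCircle((P[:,:2]*1e3).astype(np.float32)))
P=sel(c,(.563,.04),(-.284,.04),(.013,.022));print('new',P[:,2].mean(),cv2.minEnclosingCircle((P[:,:2]*1e3).astype(np.float32)))
for n,C in(('side',side),('scene',s),('w0',w0)):
    P=sel(C,(.43,.11),(-.2,.1),(.012,.024));
    # drop outliers: cluster in grid
    I=np.zeros((300,300),np.uint8);ij=((P[:,:2]-[.28,-.35])*1000).astype(int);ok=((ij>=0)&(ij<300)).all(1);I[ij[ok,0],ij[ok,1]]=1
    k,l,st,_=cv2.connectedComponentsWithStats(cv2.dilate(I,np.ones((9,9),np.uint8)))
    for j in 1+np.argsort(-st[1:,4])[:2]:
        m=np.argwhere((l==j)&(I>0))
        if len(m)>20: r=cv2.minAreaRect(m.astype(np.float32));print('tray',n,len(m),np.array(r[0])/1000+[.28,-.35],r[1:])
P=sel(side,(.36,.04),(-.32,.04),(.045,.07));print('bolt',P.mean(0),np.ptp(P,0))
P=np.r_[sel(side,(.7,.12),(-.2,.3),(.1,.21)),sel(s,(.7,.12),(-.2,.3),(.1,.21)),sel(c,(.7,.12),(-.2,.3),(.1,.21))];dd=np.hypot(P[:,0]-.563,P[:,1]+.284);o=np.argsort(dd)[:300:60];print('toolbox near',P[o],dd[o])
print('fingers');
for u,v in((205,290),(215,275),(440,290),(425,275),(205,330)): print(u,v,c[v,u]-[.4847,-.4315,.3208])
```

```text
nut 554 [ 0.46696263 -0.41671012  0.081645  ] ((466.6922912597656, -417.2810974121094), 20.04472541809082)
0 [35.6 36.6 37. ]
5 [35.9 35.8 35.8]
10 [36.8 36.7 36.6]
15 [38.  37.5 37.5]
20 [39.  38.3 38.3]
25 [39.7 38.9 39. ]
30 [40.  39.3 39.3]
35 [40.1 39.6 39.4]
40 [39.9 39.6 39.2]
45 [39.5 39.3 38.6]
50 [38.8 38.8 37.8]
55 [37.8 38.  36.7]
spacer 578 ((466.8328857421875, -417.8042297363281), 25.86709976196289)
worn 423 ((466.72076416015625, -417.84405517578125), 31.054555892944336)
shoulder 6 ((473.60931396484375, -393.8990173339844), 18.29212760925293)
new 0.016365962092498455 ((563.0908813476562, -285.1464538574219), 31.321565628051758)
tray side 501 [ 0.42824146 -0.18204248] ((113.67628479003906, 166.3944091796875), 11.821488380432129)
tray side 29 [ 0.5355 -0.284 ] ((32.0, 7.0), 90.0)
tray scene 303 [ 0.43011569 -0.18864259] ((111.2403793334961, 152.5529022216797), 10.750967025756836)
tray scene 195 [ 0.38306038 -0.15612265] ((155.26100158691406, 73.75759887695312), 65.30447387695312)
tray w0 546 [ 0.37969753 -0.14920712] ((137.31300354003906, 67.14147186279297), 65.16483306884766)
tray w0 153 [ 0.48979384 -0.23646393] ((45.69057846069336, 20.71306037902832), 66.03751373291016)
bolt [ 0.35219204 -0.30777612  0.05591772] [0.01417202 0.01648537 0.01720934]
toolbox near [[ 0.63528123 -0.23539482  0.19008954]
 [ 0.64017432 -0.23663294  0.20649007]
 [ 0.64714769 -0.24654336  0.20039514]
 [ 0.64817957 -0.24576022  0.17731821]
 [ 0.64345473 -0.2343297   0.11034065]] [0.08710362 0.09055117 0.09210773 0.09336937 0.09455211]
fingers
205 290 [-0.04447181  0.01036321  0.03499555]
215 275 [-0.04393818  0.01020885  0.02397218]
440 290 [0.04597724 0.01035189 0.03524066]
425 275 [0.04322569 0.01084323 0.0252789 ]
205 330 [-0.04364233 -0.00247269  0.04211388]
```

Add to h.py:
```python
def go(x,y,z,yaw=None):
    o=ctrl.get_obs();M=R.from_rotvec(o['tool_rot']).as_matrix();d=M.T@(np.array([x,y,z])-o['tool_pos'])/.02
    print('pose',np.round(o['tool_pos'],4),'yaw',np.degrees(np.arctan2(M[1,1],M[0,1])).round(2),'open',round(o['opening'],4),'t',o['t'],'units',d.round(2))
```

```text
(no output)
```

Call:
jog_arm --pt "0.76 -0.85 0 0 0 0 0.41" --pt "0 0 1 0 0 -0.09 0.41" --pt "0 0 1 0 0 0 0.41" --pt "0 0 1 0 0 0 0.41" --pt "0 0 1 0 0 0 0.41" --pt "0 0 1 0 0 0 0.41" --pt "0 0 1 0 0 0 0.41" --pt "0 0 1 0 0 0 0.41"

```text
t: 3.4
tool_pos: [0.4683, -0.4139, 0.1809]
tool_rot: [2.14, 2.3, 0.0]
contact_force: [0.7, 0.5, 0.5]
opening: 0.0603
grip_force: 0.0
```

Call:
jog_arm --pt "0 0 1 0 0 0 0.41" --pt "0 0 1 0 0 0 0.41" --pt "0 0 0.5 0 0 0 0.41" --pt "0 0 0 0 0 0 0.41" --pt "0 0 0 0 0 0 0.41"

```text
t: 3.9
tool_pos: [0.4684, -0.4148, 0.1322]
tool_rot: [2.14, 2.298, -0.0]
contact_force: [0.4, -0.0, 0.9]
opening: 0.0602
grip_force: 0.0
```

Run:
```python
from h import *
go(.4668,-.4175,.066);save('wrist','w2')
```

```text
pose [ 0.4684 -0.4148  0.1322] yaw 4.07 open 0.0602 t 3.9 units [-0.13 -0.09  3.31]
```

View pics/w2.png

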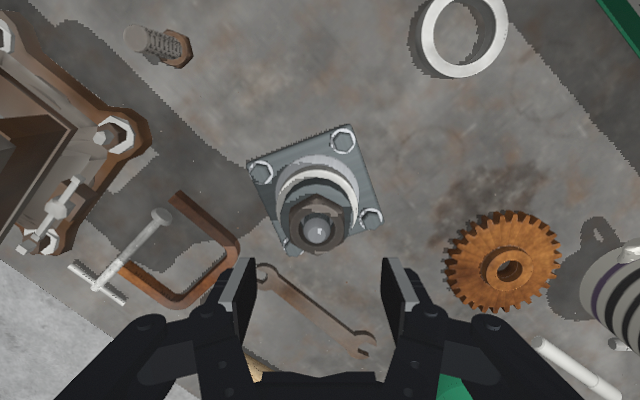

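The nut at (316,225) is centred between the fingers, with its flats facing left and right.

Call:
jog_arm --pt "-0.13 -0.09 1 0 0 0 0.41" --pt "0 0 1 0 0 0 0.41" --pt "0 0 1 0 0 0 0.41" --pt "0 0 0.3 0 0 0 0.41" --pt "0 0 0 0 0 0 0.41" --pt "0 0 0 0 0 0 -0.6" --pt "0 0 0 0 0 0 -0.6" --pt "0 0 0 0 0 0 -0.6" --grip_force 50

```text
t: 4.75
tool_pos: [0.4673, -0.4185, 0.0675]
tool_rot: [2.139, 2.296, -0.0]
contact_force: [0.2, 0.5, 4.1]
opening: 0.0349
grip_force: 49.9
```

Call:
jog_arm --pt "0 0 0 0 0 0 -0.6" --pt "0 0 0 0 0 0 -0.6" --pt "0 0 -0.5 0 0 0 -0.6" --pt "0 0 0 0 0 0 -0.6"

```text
t: 5.15
tool_pos: [0.4669, -0.4182, 0.0768]
tool_rot: [2.14, 2.297, -0.0]
contact_force: [0.8, -0.6, -0.5]
opening: 0.0349
grip_force: 50.1
```

Run:
```python
from h import *
go(.4217,-.150,.076)
```

```text
pose [ 0.4669 -0.4182  0.0768] yaw 4.05 open 0.0349 t 5.15 units [ 1.353e+01 -1.310e+00  1.000e-02]
```

Call:
jog_arm --pt "0 0 -1 0 0 0 -0.6" --pt "0 0 -1 0 0 0 -0.6" --pt "0 0 -0.7 0 0 0 -0.6" --pt "1 -0.3 0 0 0 0 -0.6" --pt "1 -1 0 0 0 0 -0.6" --pt "1 0 0 0 0 0 -0.6" --pt "1 0 0 0 0 0 -0.6" --pt "1 0 0 0 0 0 -0.6"

```text
t: 5.95
tool_pos: [0.4329, -0.3187, 0.1291]
tool_rot: [-2.142, -2.298, -0.0]
contact_force: [0.8, 0.2, -0.0]
opening: 0.0347
grip_force: 51.9
```

Call:
jog_arm --pt "1 0 0 0 0 0 -0.6" --pt "1 0 0 0 0 0 -0.6" --pt "1 0 0 0 0 0 -0.6" --pt "1 0 0 0 0 0 -0.6" --pt "1 0 0 0 0 0 -0.6" --pt "1 0 0 0 0 0 -0.6" --pt "1 0 0 0 0 0 -0.6" --pt "0.5 0 0 0 0 0 -0.6"

```text
t: 6.75
tool_pos: [0.4224, -0.1684, 0.1291]
tool_rot: [-2.14, -2.299, -0.0]
contact_force: [0.7, -0.3, -0.7]
opening: 0.0347
grip_force: 51.9
```

Call:
jog_arm --pt "0 0 1 0 0 0 -0.6" --pt "0 0 1 0 0 0 -0.6" --pt "0 0 0.5 0 0 0 -0.6" --pt "0 0 0 0 0 0 -0.6"

```text
t: 7.15
tool_pos: [0.4216, -0.1693, 0.0776]
tool_rot: [-2.139, -2.296, 0.001]
contact_force: [-0.6, -0.6, -0.7]
opening: 0.0348
grip_force: 51.9
```

Run:
```python
from h import *
go(.4217,-.150,.007);save('wrist','w3');im,d=save('side','s3')
print(ctrl.get_obs()['contact_force'])
a=cv2.imread('pics/w3.png');b=cv2.imread('pics/s3.png')[150:350,200:520];cv2.imwrite('pics/m3.png',np.vstack([cv2.resize(a,(480,300)),cv2.resize(b,(480,300))]))
```

```text
pose [ 0.4216 -0.1693  0.0776] yaw 4.05 open 0.0348 t 7.15 units [0.96 0.09 3.53]
[ 0.30226465 -0.1696062  -0.872357  ]
```

View pics/m3.png

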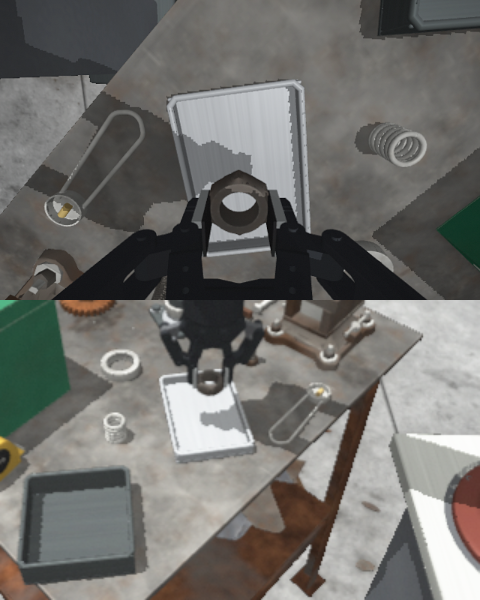

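The nut is held level above the tray, whose rim spans (170,95) to (305,250) in the wrist half of the picture.

Call:
jog_arm --pt "0.96 0.1 0 0 0 0 -0.6" --pt "0 0 1 0 0 0 -0.6" --pt "0 0 1 0 0 0 -0.6" --pt "0 0 1 0 0 0 -0.6" --pt "0 0 0.4 0 0 0 -0.6" --pt "0 0 0.15 0 0 0 -0.6" --pt "0 0 0 0 0 0 -0.6"

```text
t: 7.95
tool_pos: [0.424, -0.1511, 0.009]
tool_rot: [2.141, 2.298, 0.0]
contact_force: [-0.7, 0.3, -2.1]
opening: 0.0343
grip_force: 51.9
```

Call:
jog_arm --pt "0 0 0 0 0 0 0.2" --pt "0 0 0 0 0 0 0.2" --pt "0 0 0 0 0 0 0.2" --pt "0 0 -1 0 0 0 0.2" --pt "0 0 -1 0 0 0 0.2" --pt "0 0 -1 0 0 0 0.2" --pt "0 0 -1 0 0 0 0.5" --pt "0 0 -1 0 0 0 0.5"

```text
t: 8.75
tool_pos: [0.4235, -0.1507, 0.1096]
tool_rot: [2.141, 2.298, 0.0]
contact_force: [0.9, -1.4, -0.4]
opening: 0.0645
grip_force: 0.0
```

Run:
```python
from h import *
go(.4668,-.4175,.13)
```

```text
pose [ 0.4235 -0.1507  0.1096] yaw 4.05 open 0.0645 t 8.75 units [-13.46   1.22  -1.01]
```

Back to the axle for the spacer. I'm raising the arm a little first, with the opening at about 66 mm.

Call:
jog_arm --pt "0 0 -1 0 0 0 0.55" --pt "-1 0 0 0 0 0 0.55" --pt "-1 0 0 0 0 0 0.55" --pt "-1 0 0 0 0 0 0.55" --pt "-1 0 0 0 0 0 0.55" --pt "-1 0 0 0 0 0 0.55" --pt "-1 0 0 0 0 0 0.55" --pt "-1 0 0 0 0 0 0.55"

```text
t: 9.55
tool_pos: [0.4334, -0.2915, 0.1286]
tool_rot: [2.141, 2.298, 0.0]
contact_force: [0.6, 0.3, 0.3]
opening: 0.0664
grip_force: 0.0
```

Call:
jog_arm --pt "-1 0.6 0 0 0 0 0.55" --pt "-1 0.6 0 0 0 0 0.55" --pt "-1 0 0 0 0 0 0.55" --pt "-1 0 0 0 0 0 0.55" --pt "-1 0 0 0 0 0 0.55" --pt "-1 0 0 0 0 0 0.55" --pt "-0.46 0 0 0 0 0 0.55" --pt "0 0 0 0 0 0 0.55"

```text
t: 10.35
tool_pos: [0.4663, -0.4186, 0.1284]
tool_rot: [2.143, 2.297, 0.0]
contact_force: [1.1, 1.1, 0.3]
opening: 0.0662
grip_force: 0.0
```

Run:
```python
from h import *
go(.4668,-.4175,.0445);d=save('side','s4')[1]
T=Tcw('side');c=cloud('side',d,T).reshape(-1,3)
P=c[(abs(c[:,0]-.43)<.07)&(abs(c[:,1]+.17)<.08)&(c[:,2]>.012)&(c[:,2]<.03)]
Q=c[(abs(c[:,0]-.423)<.03)&(abs(c[:,1]+.15)<.028)&(c[:,2]>.01)&(c[:,2]<.04)];print('nut',len(Q),Q.min(0),Q.max(0))
```

```text
pose [ 0.4663 -0.4186  0.1284] yaw 3.98 open 0.0662 t 10.35 units [0.05 0.03 4.19]
nut 193 [ 0.40731386 -0.17221063  0.01003474] [ 0.44217216 -0.13051625  0.02362043]
```

Call:
jog_arm --pt "0 0 1 0 0 0 0.55" --pt "0 0 1 0 0 0 0.55" --pt "0 0 1 0 0 0 0.55" --pt "0 0 1 0 0 0 0.55" --pt "0 0 0.25 0 0 0 0.55" --pt "0 0 0 0 0 0 0.55" --pt "0 0 0 0 0 0 -0.3" --pt "0 0 0 0 0 0 -0.3"

```text
t: 11.2
tool_pos: [0.4672, -0.4183, 0.0452]
tool_rot: [2.139, 2.297, -0.0]
contact_force: [0.3, -0.2, -0.1]
opening: 0.0502
grip_force: 52.0
```

Call:
jog_arm --pt "0 0 0 0 0 0 -0.3" --pt "0 0 0 0 0 0 -0.3" --pt "0 0 -0.5 0 0 0 -0.3" --pt "0 0 0 0 0 0 -0.3"

```text
t: 11.6
tool_pos: [0.4667, -0.4181, 0.0545]
tool_rot: [2.14, 2.297, -0.001]
contact_force: [-0.0, -0.8, -1.2]
opening: 0.0504
grip_force: 52.1
```

Run:
```python
from h import *
go(.4357,-.222,.13);save('wrist','w5');save('scene','sc5')
a=cv2.imread('pics/w5.png');b=cv2.imread('pics/sc5.png')[180:330,260:500];cv2.imwrite('pics/m5.png',np.vstack([cv2.resize(a,(480,300)),cv2.resize(b,(480,300))]))
```

```text
pose [ 0.4667 -0.4181  0.0545] yaw 4.05 open 0.0504 t 11.6 units [ 9.89 -0.85 -3.79]
```

View pics/m5.png

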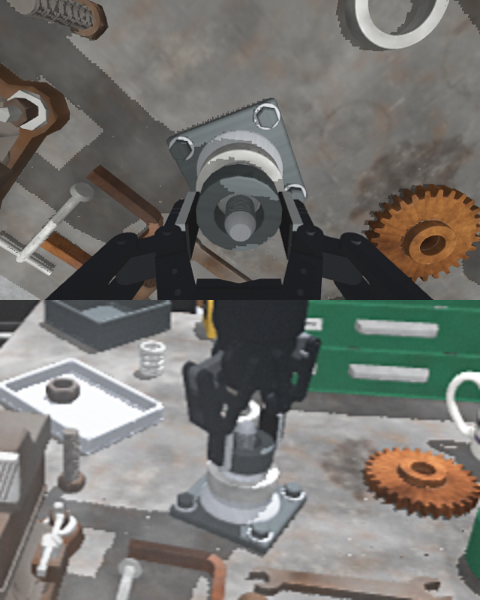

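The spacer is held level and the worn ring has stayed on the axle. The nut is flat in the tray at (63,390) in the scene half.

Call:
jog_arm --pt "0 0 -1 0 0 0 -0.3" --pt "0 0 -1 0 0 0 -0.3" --pt "0 0 -1 0 0 0 -0.3" --pt "0 0 -0.8 0 0 0 -0.3" --pt "1 -0.4 0 0 0 0 -0.3" --pt "1 -0.45 0 0 0 0 -0.3" --pt "1 0 0 0 0 0 -0.3" --pt "1 0 0 0 0 0 -0.3"

```text
t: 12.5
tool_pos: [0.4431, -0.338, 0.1288]
tool_rot: [-2.142, -2.297, 0.0]
contact_force: [-0.1, -0.3, -1.5]
opening: 0.0498
grip_force: 53.7
```

Call:
jog_arm --pt "1 0 0 0 0 0 -0.3" --pt "1 0 0 0 0 0 -0.3" --pt "1 0 0 0 0 0 -0.3" --pt "1 0 0 0 0 0 -0.3" --pt "1 0 0 0 0 0 -0.3" --pt "0.9 0 0 0 0 0 -0.3" --pt "0 0 1 0 0 0 -0.3" --pt "0 0 1 0 0 0 -0.3"

```text
t: 13.3
tool_pos: [0.4361, -0.2205, 0.0898]
tool_rot: [2.138, 2.298, 0.0]
contact_force: [-1.0, -0.4, -1.1]
opening: 0.0503
grip_force: 53.7
```

Call:
jog_arm --pt "0 0 1 0 0 0 -0.3" --pt "0 0 1 0 0 0 -0.3" --pt "0 0 0 0 0 0 -0.3"

```text
t: 13.6
tool_pos: [0.4333, -0.2191, 0.0463]
tool_rot: [-2.137, -2.294, 0.001]
contact_force: [-0.5, 1.2, -2.5]
opening: 0.0498
grip_force: 53.7
```

Run:
```python
from h import *
go(.4357,-.222,.0045)
```

```text
pose [ 0.4333 -0.2191  0.0463] yaw 4.07 open 0.0498 t 13.6 units [-0.16  0.12  2.09]
```

Call:
jog_arm --pt "-0.15 0.12 1 0 0 0 -0.3" --pt "0 0 0.7 0 0 0 -0.3" --pt "0 0 0.3 0 0 0 -0.3" --pt "0 0 0.07 0 0 0 -0.3" --pt "0 0 0 0 0 0 -0.3" --pt "0 0 0 0 0 0 0.45" --pt "0 0 0 0 0 0 0.45" --pt "0 0 0 0 0 0 0.45"

```text
t: 14.4
tool_pos: [0.4386, -0.2245, 0.0087]
tool_rot: [2.141, 2.297, 0.0]
contact_force: [0.1, 0.3, 0.0]
opening: 0.0617
grip_force: 0.0
```

Call:
jog_arm --pt "0 0 -1 0 0 0 0.45" --pt "0 0 -1 0 0 0 0.45" --pt "0 0 -1 0 0 0 0.5" --pt "0 0 -1 0 0 0 0.5" --pt "0 0 -1 0 0 0 0.5" --pt "0 0 -1 0 0 0 0.8" --pt "0 0 0 0 0 0 0.8"

```text
t: 15.1
tool_pos: [0.4401, -0.2255, 0.1317]
tool_rot: [2.137, 2.293, 0.001]
contact_force: [0.2, -0.6, 0.0]
opening: 0.0771
grip_force: 0.0
```

Run:
```python
from h import *
go(.4668,-.4175,.13)
```

```text
pose [ 0.4401 -0.2255  0.1317] yaw 4.05 open 0.0771 t 15.1 units [-9.67  0.65  0.13]
```

Call:
jog_arm --pt "-1 0.3 0 0 0 0 0.8" --pt "-1 0.35 0 0 0 0 0.8" --pt "-1 0 0 0 0 0 0.8" --pt "-1 0 0 0 0 0 0.8" --pt "-1 0 0 0 0 0 0.8" --pt "-1 0 0 0 0 0 0.8" --pt "-1 0 0 0 0 0 0.8" --pt "-1 0 0 0 0 0 0.8"

```text
t: 15.9
tool_pos: [0.4619, -0.3844, 0.1275]
tool_rot: [-2.142, -2.298, 0.0]
contact_force: [0.2, 1.0, 0.2]
opening: 0.0771
grip_force: 0.0
```

Call:
jog_arm --pt "-1 0 0 0 0 0 0.8" --pt "-0.67 0 0 0 0 0 0.8" --pt "0 0 0 0 0 0 0.8" --pt "0 0 0 0 0 0 0.8"

```text
t: 16.3
tool_pos: [0.4644, -0.4159, 0.1275]
tool_rot: [-2.141, -2.297, -0.001]
contact_force: [-0.1, 0.5, -0.1]
opening: 0.0767
grip_force: 0.0
```

Run:
```python
from h import *
go(.4668,-.4175,.0265);d=save('side','s6')[1]
c=cloud('side',d,Tcw('side')).reshape(-1,3)
for n,x,y in(('nut',.4245,-.151),('spacer',.4375,-.223)):
    Q=c[(abs(c[:,0]-x)<.035)&(abs(c[:,1]-y)<.033)&(c[:,2]>.012)&(c[:,2]<.04)];print(n,len(Q),Q.min(0),Q.max(0),np.median(Q[:,2]))
b=cv2.imread('pics/s6.png')[120:320,240:440];cv2.imwrite('pics/m6.png',cv2.resize(b,(500,500)))
```

```text
pose [ 0.4644 -0.4159  0.1275] yaw 4.02 open 0.0767 t 16.3 units [-0.09  0.12  5.05]
nut 176 [ 0.40747718 -0.17193688  0.01202037] [ 0.44217382 -0.12905467  0.02267902] 0.01968863681198918
spacer 338 [ 0.41320514 -0.25540762  0.01200075] [ 0.47164146 -0.19589028  0.02677336] 0.02254690969183254
```

View pics/m6.png

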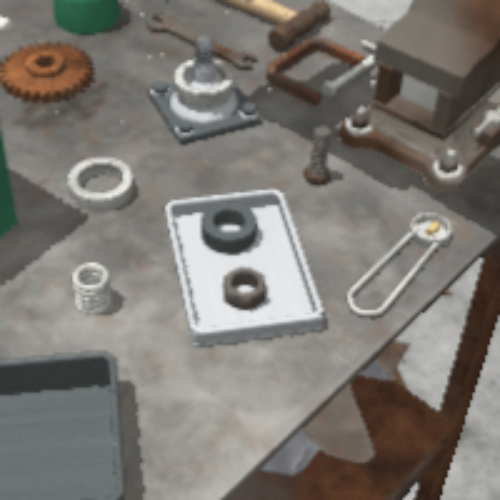

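The spacer at (230,228) and the nut at (245,287) lie flat side by side in the tray, and the worn ring is alone on the axle.

Call:
jog_arm --pt "-0.09 0.12 1 0 0 0 0.8" --pt "0 0 1 0 0 0 0.8" --pt "0 0 1 0 0 0 0.8" --pt "0 0 1 0 0 0 0.8" --pt "0 0 0.8 0 0 0 0.8" --pt "0 0 0.25 0 0 0 0.8" --pt "0 0 0 0 0 0 0.8" --pt "0 0 0 0 0 0 0"

```text
t: 17.15
tool_pos: [0.4677, -0.4181, 0.0279]
tool_rot: [2.14, 2.298, -0.0]
contact_force: [0.4, -0.9, 0.6]
opening: 0.0639
grip_force: 0.0
```

Call:
jog_arm --pt "0 0 0 0 0 0 0" --pt "0 0 0 0 0 0 0" --pt "0 0 0 0 0 0 0" --pt "0 0 -1 0 0 0 0" --pt "0 0 -1 0 0 0 0" --pt "0 0 -1 0 0 0 0" --pt "0 0 -1 0 0 0 0" --pt "0 0 -1 0 0 0 0"

```text
t: 17.95
tool_pos: [0.4667, -0.4172, 0.1269]
tool_rot: [-2.141, -2.297, -0.0]
contact_force: [-0.5, -0.5, -1.2]
opening: 0.0596
grip_force: 55.3
```

Call:
jog_arm --pt "0 0 -1 0 0 0 0" --pt "0 0 -1 0 0 0 0" --pt "0 0 -0.5 0 0 0 0" --pt "0 0 0 0 0 0 0"

```text
t: 18.35
tool_pos: [0.4677, -0.4183, 0.1785]
tool_rot: [2.14, 2.296, -0.001]
contact_force: [0.7, -0.6, -1.8]
opening: 0.0594
grip_force: 55.3
```

Run:
```python
from h import *
go(.582,.020,.12)
```

```text
pose [ 0.4677 -0.4183  0.1785] yaw 4.05 open 0.0594 t 18.35 units [21.46  7.24  2.89]
```

Call:
jog_arm --pt "1 0 0 0 0 0 0" --pt "1 0 0 0 0 0 0" --pt "1 0 0 0 0 0 0" --pt "1 0 0 0 0 0 0" --pt "1 0 0 0 0 0 0" --pt "1 0 0 0 0 0 0" --pt "1 0 0 0 0 0 0" --pt "1 0 0 0 0 0 0"

```text
t: 19.15
tool_pos: [0.4555, -0.2565, 0.1762]
tool_rot: [-2.141, -2.298, 0.0]
contact_force: [-0.4, -0.4, -1.5]
opening: 0.0597
grip_force: 55.3
```

Call:
jog_arm --pt "1 0 0 0 0 0 0" --pt "1 0 0 0 0 0 0" --pt "1 0 0 0 0 0 0" --pt "1 0 0 0 0 0 0" --pt "1 0 0 0 0 0 0" --pt "1 0 0 0 0 0 0" --pt "1 0.8 0 0 0 0 0" --pt "1 0.8 0 0 0 0 0"

```text
t: 19.95
tool_pos: [0.4765, -0.0946, 0.1771]
tool_rot: [2.141, 2.298, 0.001]
contact_force: [0.6, -0.3, -1.3]
opening: 0.0593
grip_force: 55.3
```

Call:
jog_arm --pt "1 1 0 0 0 0 0" --pt "1 1 0 0 0 0 0" --pt "1 1 0 0 0 0 0" --pt "1 1 0 0 0 0 0" --pt "1 0.8 0 0 0 0 0" --pt "0.46 0.8 0 0 0 0 0" --pt "0 0 0 0 0 0 0"

```text
t: 20.65
tool_pos: [0.5812, 0.0227, 0.177]
tool_rot: [2.139, 2.301, 0.001]
contact_force: [-0.1, -0.2, -1.1]
opening: 0.0594
grip_force: 55.3
```

Run:
```python
from h import *
go(.582,.020,.012)
```

```text
pose [0.5812 0.0227 0.177 ] yaw 4.19 open 0.0594 t 20.65 units [-0.14  0.02  8.25]
```

Call:
jog_arm --pt "-0.14 0 1 0 0 0 0" --pt "0 0 1 0 0 0 0" --pt "0 0 1 0 0 0 0" --pt "0 0 1 0 0 0 0" --pt "0 0 1 0 0 0 0" --pt "0 0 1 0 0 0 0" --pt "0 0 1 0 0 0 0" --pt "0 0 0.9 0 0 0 0"

```text
t: 21.45
tool_pos: [0.5797, 0.0177, 0.0181]
tool_rot: [-2.142, -2.298, 0.001]
contact_force: [1.1, -0.3, -1.9]
opening: 0.0595
grip_force: 55.3
```

Call:
jog_arm --pt "0 0 0.5 0 0 0 0" --pt "0 0 0 0 0 0 0" --pt "0 0 0 0 0 0 0" --pt "0 0 0 0 0 0 0.7" --pt "0 0 0 0 0 0 0.7" --pt "0 0 0 0 0 0 0.7" --pt "0 0 -1 0 0 0 0.7" --pt "0 0 -1 0 0 0 0.7"

```text
t: 22.25
tool_pos: [0.5802, 0.0179, 0.049]
tool_rot: [-2.141, -2.298, 0.001]
contact_force: [0.4, -0.3, 0.3]
opening: 0.0725
grip_force: 0.0
```

Call:
jog_arm --pt "0 0 -1 0 0 0 0.7" --pt "0 0 -1 0 0 0 0.7" --pt "0 0 -1 0 0 0 0.8" --pt "0 0 -1 0 0 0 0.8" --pt "0 0 -1 0 0 0 0.8" --pt "0 0 0 0 0 0 0.8"

```text
t: 22.85
tool_pos: [0.5831, 0.0177, 0.1531]
tool_rot: [2.137, 2.294, 0.007]
contact_force: [0.8, -0.4, 0.3]
opening: 0.0769
grip_force: 0.0
```

Run:
```python
from h import *
go(.563,-.285,.15);T=Tcw('wrist');d=save('wrist','w7')[1];c=cloud('wrist',d,T).reshape(-1,3)
P=c[(abs(c[:,0]-.582)<.055)&(abs(c[:,1]-.02)<.055)&(c[:,2]>.015)&(c[:,2]<.03)];print('worn',len(P),cv2.minEnclosingCircle((P[:,:2]*1e3).astype(np.float32)),np.median(P[:,2]))
```

```text
pose [0.5831 0.0177 0.1531] yaw 4.05 open 0.0769 t 22.85 units [-15.02  -2.08   0.16]
worn 1953 ((582.1013793945312, 19.576313018798828), 77.25404357910156) 0.019887073254312604
```

Call:
jog_arm --pt "0 -1 0 0 0 0 0.8" --pt "-1 -1 0 0 0 0 0.8" --pt "-1 -1 0 0 0 0 0.8" --pt "-1 -1 0 0 0 0 0.8" --pt "-1 0 0 0 0 0 0.8" --pt "-1 0 0 0 0 0 0.8" --pt "-1 0 0 0 0 0 0.8" --pt "-1 0 0 0 0 0 0.8"

```text
t: 23.7
tool_pos: [0.5099, -0.128, 0.1471]
tool_rot: [-2.14, -2.297, 0.001]
contact_force: [-0.2, 0.4, -0.7]
opening: 0.0768
grip_force: 0.0
```

Call:
jog_arm --pt "-1 0 0 0 0 0 0.8" --pt "-1 0 0 0 0 0 0.8" --pt "-1 0 0 0 0 0 0.8" --pt "-1 0 0 0 0 0 0.8" --pt "-1 0 0 0 0 0 0.8" --pt "-1 0 0 0 0 0 0.8" --pt "-1 0 0 0 0 0 0.8" --pt "-1 0 0 0 0 0 0.8"

```text
t: 24.5
tool_pos: [0.5221, -0.2885, 0.1486]
tool_rot: [-2.141, -2.298, 0.0]
contact_force: [0.1, 0.4, 0.2]
opening: 0.0768
grip_force: 0.0
```

Call:
jog_arm --pt "0 1 0 0 0 0 0.8" --pt "0 0.92 0 0 0 0 0.8" --pt "0 0 0 0 0 0 0.8" --pt "0 0 0 0 0 0 0.8"

```text
t: 24.9
tool_pos: [0.5602, -0.2848, 0.1486]
tool_rot: [-2.141, -2.298, 0.001]
contact_force: [0.2, -1.0, -0.2]
opening: 0.0766
grip_force: 0.0
```

Run:
```python
from h import *
go(.563,-.285,.004);T=Tcw('wrist');d=save('wrist','w8')[1];c=cloud('wrist',d,T).reshape(-1,3)
P=c[(abs(c[:,0]-.563)<.045)&(abs(c[:,1]+.285)<.045)&(c[:,2]>.012)&(c[:,2]<.022)];print('new',len(P),cv2.minEnclosingCircle((P[:,:2]*1e3).astype(np.float32)))
a=cv2.imread('pics/w8.png');d=save('side','s8');b=cv2.imread('pics/s8.png')[80:280,160:480];cv2.imwrite('pics/m8.png',np.vstack([cv2.resize(a,(480,300)),cv2.resize(b,(480,300))]))
```

```text
pose [ 0.5602 -0.2848  0.1486] yaw 4.07 open 0.0766 t 24.9 units [-0.02  0.14  7.23]
new 1898 ((563.0335693359375, -285.0570068359375), 31.160694122314453)
```

View pics/m8.png

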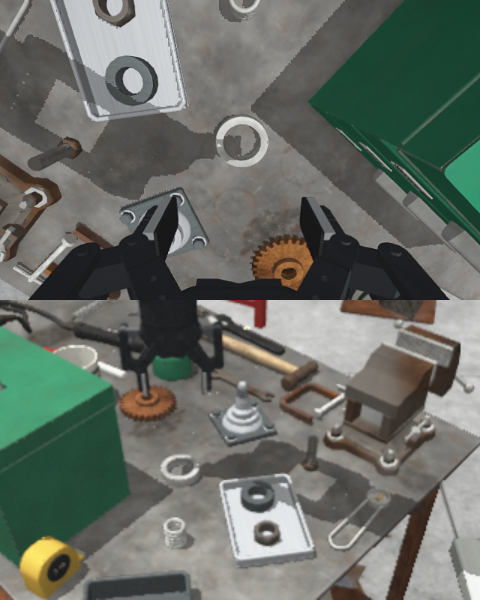

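The new ring at (242,142) in the wrist half is free to reach, with the toolbox to its right. I'm going down on it.

Call:
jog_arm --pt "0 0.14 1 0 0 0 0.8" --pt "0 0 1 0 0 0 0.8" --pt "0 0 1 0 0 0 0.8" --pt "0 0 1 0 0 0 0.8" --pt "0 0 1 0 0 0 0.8" --pt "0 0 1 0 0 0 0.8" --pt "0 0 0.8 0 0 0 0.8" --pt "0 0 0.4 0 0 0 0.8"

```text
t: 25.8
tool_pos: [0.5618, -0.2836, 0.0031]
tool_rot: [-2.14, -2.296, 0.001]
contact_force: [0.3, -0.2, -0.2]
opening: 0.0768
grip_force: 0.0
```

Call:
jog_arm --pt "0 0 0.05 0 0 0 0.8" --pt "0 0 0 0 0 0 0.8" --pt "0 0 0 0 0 0 0" --pt "0 0 0 0 0 0 0" --pt "0 0 0 0 0 0 0" --pt "0 0 0 0 0 0 0"

```text
t: 26.4
tool_pos: [0.5645, -0.285, 0.006]
tool_rot: [2.139, 2.296, 0.001]
contact_force: [0.1, 0.7, 5.8]
opening: 0.0584
grip_force: 54.0
```

Call:
jog_arm --pt "0 0 -1 0 0 0 0" --pt "0 0 -1 0 0 0 0" --pt "0 0 -1 0 0 0 0" --pt "0 0 -1 0 0 0 0" --pt "0 0 -1 0 0 0 0" --pt "0 0 -1 0 0 0 0" --pt "0 0 0 0 0 0 0" --pt "0 0 0 0 0 0 0"

```text
t: 27.2
tool_pos: [0.5631, -0.2841, 0.1237]
tool_rot: [2.141, 2.298, 0.0]
contact_force: [-0.1, 0.1, -1.5]
opening: 0.0589
grip_force: 54.2
```

Run:
```python
from h import *
go(.4668,-.4177,.125)
```

```text
pose [ 0.5631 -0.2841  0.1237] yaw 4.05 open 0.0589 t 27.2 units [-6.32 -5.28 -0.07]
```

Call:
jog_arm --pt "-1 -1 0 0 0 0 0" --pt "-1 -1 0 0 0 0 0" --pt "-1 -1 0 0 0 0 0" --pt "-1 -1 0 0 0 0 0" --pt "-1 -0.8 0 0 0 0 0" --pt "-1 -0.48 0 0 0 0 0" --pt "-0.32 0 0 0 0 0 0" --pt "0 0 0 0 0 0 0"

```text
t: 28.0
tool_pos: [0.4662, -0.4176, 0.1223]
tool_rot: [-2.141, -2.295, -0.001]
contact_force: [0.0, 0.2, -1.0]
opening: 0.0586
grip_force: 54.2
```

Call:
jog_arm --pt "0 0 0 0 0 0 0" --pt "0 0 0 0 0 0 0"

```text
t: 28.2
tool_pos: [0.4672, -0.4165, 0.1233]
tool_rot: [-2.139, -2.299, -0.001]
contact_force: [0.1, -0.2, -1.1]
opening: 0.0586
grip_force: 54.2
```

Run:
```python
from h import *
go(.4668,-.4177,.034);save('wrist','w9');save('scene','sc9')
a=cv2.imread('pics/w9.png');b=cv2.imread('pics/sc9.png')[180:330,260:500];cv2.imwrite('pics/m9.png',np.vstack([cv2.resize(a,(480,300)),cv2.resize(b,(480,300))]))
```

```text
pose [ 0.4672 -0.4165  0.1233] yaw 4.12 open 0.0586 t 28.2 units [-0.06 -0.02  4.47]
```

View pics/m9.png

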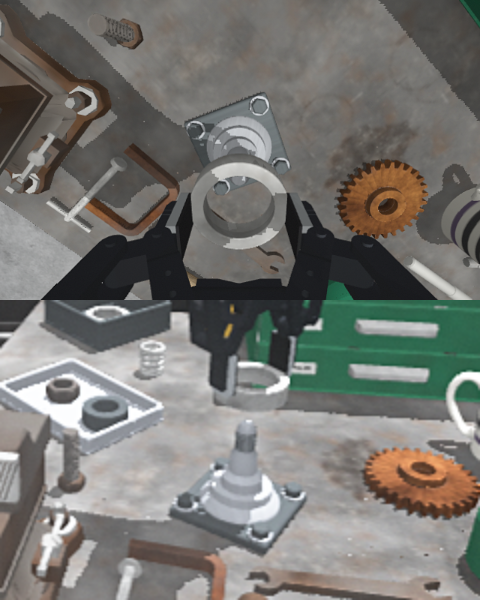

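The ring is held level above the bare axle, and the worn ring lies in the tin. I'll check its centring from this view before lowering it.

Run:
```python
from h import *
T=Tcw('wrist');c=cloud('wrist',np.load('pics/w9.npy'),T).reshape(-1,3)
def f(n,z0,z1):
    P=c[(abs(c[:,0]-.467)<.04)&(abs(c[:,1]+.417)<.04)&(c[:,2]>z0)&(c[:,2]<z1)]
    print(n,len(P),cv2.minEnclosingCircle((P[:,:2]*1e3).astype(np.float32)) if len(P) else '')
zz=c[(abs(c[:,0]-.467)<.03)&(abs(c[:,1]+.417)<.033)][:,2];print(np.histogram(zz[(zz>.1)&(zz<.16)],bins=12,range=(.1,.16)))
f('ring',.128,.14);f('shoulder',.026,.031);f('tip',.08,.095);f('seat',.036,.04)
```

```text
(array([   0,    0,    0,  386, 1122,  925, 5533, 1099,  207,  229,  251,
        294]), array([0.1  , 0.105, 0.11 , 0.115, 0.12 , 0.125, 0.13 , 0.135, 0.14 ,
       0.145, 0.15 , 0.155, 0.16 ]))
ring 7329 ((466.93231201171875, -410.2602233886719), 39.97999954223633)
shoulder 1249 ((466.6994323730469, -417.15618896484375), 27.16628074645996)
tip 259 ((466.6361389160156, -419.6730651855469), 8.346159934997559)
seat 248 ((466.515869140625, -416.3348693847656), 18.30278968811035)
```

Run:
```python
from h import *
T=Tcw('wrist');c=cloud('wrist',np.load('pics/w9.npy'),T).reshape(-1,3)
P=c[(abs(c[:,0]-.467)<.012)&(abs(c[:,1]+.417)<.05)&(c[:,2]>.130)&(c[:,2]<.137)]
y=np.sort(P[:,1]);print(np.median(P[:,2]),np.histogram(y,bins=25,range=(-.467,-.367))[0],y[[0,5,-6,-1]])
```

```text
0.13428805679544475 [  0   0   0   0   4 246 349 353   4   0   0   0   0   0   0   0   0  74
 413 500 205   0   0   0   0] [-0.44737345 -0.44681687 -0.38558278 -0.38538219]
```

Call:
jog_arm --pt "-0.05 -0.02 0.7 0 0 0 0" --pt "0 0 0.7 0 0 0 0" --pt "0 0 0.7 0 0 0 0" --pt "0 0 0.7 0 0 0 0" --pt "0 0 0.6 0 0 0 0" --pt "0 0 0.5 0 0 0 0" --pt "0 0 0.3 0 0 0 0" --pt "0 0 0 0 0 0 0"

```text
t: 29.1
tool_pos: [0.466, -0.418, 0.0386]
tool_rot: [-2.14, -2.297, -0.001]
contact_force: [-0.9, 1.3, -2.6]
opening: 0.0582
grip_force: 54.1
```

Call:
jog_arm --pt "0 0 0.15 0 0 0 0" --pt "0 0 0.05 0 0 0 0" --pt "0 0 0.05 0 0 0 0" --pt "0 0 0 0 0 0 0" --pt "0 0 0 0 0 0 0"

```text
t: 29.6
tool_pos: [0.467, -0.4188, 0.0355]
tool_rot: [2.141, 2.298, 0.001]
contact_force: [1.4, 4.2, 0.3]
opening: 0.0585
grip_force: 54.5
```

Call:
jog_arm --pt "0 0 0.05 0 0 0 0" --pt "0 0 0 0 0 0 0" --pt "0 0 0 0 0 0 0.6" --pt "0 0 0 0 0 0 0.7" --pt "0 0 0 0 0 0 0.7" --pt "0 0 -1 0 0 0 0.7" --pt "0 0 -1 0 0 0 0.7" --pt "0 0 -1 0 0 0 0.7"

```text
t: 30.4
tool_pos: [0.466, -0.419, 0.0943]
tool_rot: [-2.142, -2.298, 0.001]
contact_force: [0.6, 0.1, 0.2]
opening: 0.073
grip_force: 0.0
```

Call:
jog_arm --pt "0 0 -1 0 0 0 0.7" --pt "0 0 -1 0 0 0 0.7" --pt "0 0 0 0 0 0 0.55" --pt "0 0 0 0 0 0 0.55"

```text
t: 30.8
tool_pos: [0.4663, -0.419, 0.1338]
tool_rot: [2.141, 2.298, -0.001]
contact_force: [0.1, -0.2, -0.1]
opening: 0.0664
grip_force: 0.0
```

```bash
cat >> h.py <<'E'
def stack(C,zs):
    c=C.reshape(-1,3);c=c[(abs(c[:,0]-.467)<.034)&(abs(c[:,1]+.4175)<.034)]
    for z in zs:
        P=c[abs(c[:,2]-z)<.004]
        if len(P)<10: print(z,len(P));continue
        a=np.linalg.lstsq(np.c_[P[:,:2]-[.467,-.4175],np.ones(len(P))],P[:,2],rcond=None)[0]
        print('top',z,len(P),'med',np.median(P[:,2]).round(4),'slope',a[:2].round(3),cv2.minEnclosingCircle((P[:,:2]*1e3).astype(np.float32)))
E
python3 - <<'E'
from h import *
T=Tcw('wrist');d=save('wrist','w10')[1];stack(cloud('wrist',d,T),[.045]);go(.4375,-.224,.13)
c=cloud('wrist',d,T).reshape(-1,3);P=c[(abs(c[:,0]-.4375)<.035)&(abs(c[:,1]+.224)<.035)&(c[:,2]>.02)&(c[:,2]<.028)];print('spacer',len(P),cv2.minEnclosingCircle((P[:,:2]*1e3).astype(np.float32)) if len(P) else '')
d=save('scene','sc10')[1];stack(cloud('scene',d,Tcw('scene')),[.045])
E
```

```text
top 0.045 2754 med 0.0447 slope [-0.003 -0.005] ((466.0794372558594, -418.525146484375), 31.253149032592773)
pose [ 0.4659 -0.4184  0.1327] yaw 4.04 open 0.0659 t 30.85 units [ 9.8  -0.73  0.15]
spacer 0 
top 0.045 403 med 0.0456 slope [0.011 0.009] ((466.09613037109375, -417.9306640625), 31.809734344482422)
```

The new ring is flat and home, with its top at 44.7 mm. Next is the spacer.

Call:
jog_arm --pt "1 -0.4 0 0 0 0 0.55" --pt "1 -0.33 0 0 0 0 0.55" --pt "1 0 0 0 0 0 0.55" --pt "1 0 0 0 0 0 0.55" --pt "1 0 0 0 0 0 0.55" --pt "1 0 0 0 0 0 0.55" --pt "1 0 0 0 0 0 0.55" --pt "1 0 0 0 0 0 0.55"

```text
t: 31.7
tool_pos: [0.4397, -0.2588, 0.1323]
tool_rot: [-2.14, -2.296, 0.0]
contact_force: [0.9, -0.6, 0.2]
opening: 0.0662
grip_force: 0.0
```

Call:
jog_arm --pt "1 0 0 0 0 0 0.55" --pt "0.8 0 0 0 0 0 0.55" --pt "0 0 0 0 0 0 0.55" --pt "0 0 0 0 0 0 0.55"

```text
t: 32.1
tool_pos: [0.4382, -0.2241, 0.134]
tool_rot: [2.14, 2.299, -0.0]
contact_force: [0.8, -0.6, 1.4]
opening: 0.0662
grip_force: 0.0
```

Run:
```python
from h import *
T=Tcw('wrist');d=save('wrist','w11')[1];c=cloud('wrist',d,T).reshape(-1,3)
for n,x,y,z in(('spacer',.4375,-.224,.023),('nut',.4245,-.151,.02)):
    P=c[(abs(c[:,0]-x)<.033)&(abs(c[:,1]-y)<.033)&(abs(c[:,2]-z)<.003)];print(n,len(P),cv2.minEnclosingCircle((P[:,:2]*1e3).astype(np.float32)) if len(P) else '')
    if n=='nut':
        for a in range(0,60,6): print(a,[round(np.ptp(P[:,:2]@[np.cos(t),np.sin(t)])*1e3,1) for t in np.radians([a,a+60,a+120])])
go(.4375,-.224,.004)
```

```text
spacer 2102 ((444.9847106933594, -230.3605499267578), 35.5570182800293)
nut 1178 ((423.65704345703125, -149.85362243652344), 20.15196418762207)
0 [np.float64(36.1), np.float64(36.9), np.float64(36.9)]
6 [np.float64(35.5), np.float64(35.9), np.float64(36.2)]
12 [np.float64(36.9), np.float64(37.1), np.float64(37.5)]
18 [np.float64(38.4), np.float64(38.2), np.float64(38.8)]
24 [np.float64(39.3), np.float64(39.2), np.float64(39.7)]
30 [np.float64(39.9), np.float64(39.8), np.float64(40.2)]
36 [np.float64(40.0), np.float64(40.0), np.float64(40.3)]
42 [np.float64(39.7), np.float64(39.8), np.float64(39.9)]
48 [np.float64(39.0), np.float64(39.2), np.float64(39.1)]
54 [np.float64(38.1), np.float64(38.2), np.float64(37.8)]
pose [ 0.4382 -0.2245  0.1341] yaw 4.06 open 0.066 t 32.15 units [ 0.03 -0.04  6.5 ]
```

Run:
```python
from h import *
c=cloud('wrist',np.load('pics/w11.npy'),Tcw('wrist')).reshape(-1,3);P=c[(abs(c[:,2]-.0228)<.0025)][:,:2]
best=max(((((r:=np.hypot(*(P-[x,y]).T))>.0145)&(r<.026)).sum()-2*(r<.0135).sum(),x,y) for x in np.arange(.42,.455,.001) for y in np.arange(-.24,-.205,.001))
print(best);go(best[1],best[2],.004)
```

```text
(np.int64(1997), np.float64(0.438), np.float64(-0.22399999999999998))
pose [ 0.4382 -0.2245  0.1341] yaw 4.06 open 0.066 t 32.15 units [ 0.03 -0.01  6.5 ]
```

Call:
jog_arm --pt "0 0 1 0 0 0 0.55" --pt "0 0 1 0 0 0 0.55" --pt "0 0 1 0 0 0 0.55" --pt "0 0 1 0 0 0 0.55" --pt "0 0 1 0 0 0 0.55" --pt "0 0 1 0 0 0 0.55" --pt "0 0 0.4 0 0 0 0.55" --pt "0 0 0 0 0 0 0.55"

```text
t: 32.95
tool_pos: [0.4372, -0.2241, 0.0047]
tool_rot: [-2.141, -2.296, 0.001]
contact_force: [-0.7, 0.5, 0.6]
opening: 0.0663
grip_force: 0.0
```

Call:
jog_arm --pt "0 0 0 0 0 0 0.55" --pt "0 0 0 0 0 0 -0.3" --pt "0 0 0 0 0 0 -0.3" --pt "0 0 0 0 0 0 -0.3" --pt "0 0 0 0 0 0 -0.3"

```text
t: 33.45
tool_pos: [0.4391, -0.2251, 0.0078]
tool_rot: [2.14, 2.297, -0.0]
contact_force: [-2.3, 1.6, 6.8]
opening: 0.0496
grip_force: 51.6
```

Call:
jog_arm --pt "0 0 -1 0 0 0 -0.3" --pt "0 0 -1 0 0 0 -0.3" --pt "0 0 -1 0 0 0 -0.3" --pt "0 0 -1 0 0 0 -0.3" --pt "0 0 -1 0 0 0 -0.3" --pt "0 0 -1 0 0 0 -0.3" --pt "0 0 -0.3 0 0 0 -0.3" --pt "0 0 0 0 0 0 -0.3"

```text
t: 34.25
tool_pos: [0.4387, -0.2247, 0.1331]
tool_rot: [2.14, 2.297, 0.001]
contact_force: [0.9, 0.3, -1.0]
opening: 0.0498
grip_force: 52.6
```

Run:
```python
from h import *
go(.4665,-.4175,.13)
```

```text
pose [ 0.4387 -0.2247  0.1331] yaw 4.05 open 0.0498 t 34.25 units [-9.72  0.7   0.18]
```

Call:
jog_arm --pt "-1 0.35 0 0 0 0 -0.3" --pt "-1 0.35 0 0 0 0 -0.3" --pt "-1 0 0 0 0 0 -0.3" --pt "-1 0 0 0 0 0 -0.3" --pt "-1 0 0 0 0 0 -0.3" --pt "-1 0 0 0 0 0 -0.3" --pt "-1 0 0 0 0 0 -0.3" --pt "-1 0 0 0 0 0 -0.3"

```text
t: 35.05
tool_pos: [0.4629, -0.3845, 0.1315]
tool_rot: [-2.142, -2.297, -0.0]
contact_force: [-0.0, 0.8, -1.0]
opening: 0.0499
grip_force: 52.6
```

Call:
jog_arm --pt "-1 0 0 0 0 0 -0.3" --pt "-0.72 0 0 0 0 0 -0.3" --pt "0 0 0 0 0 0 -0.3" --pt "0 0 0 0 0 0 -0.3"

```text
t: 35.45
tool_pos: [0.4655, -0.4171, 0.1315]
tool_rot: [-2.141, -2.297, -0.001]
contact_force: [-0.7, 0.9, -1.0]
opening: 0.0494
grip_force: 52.6
```

```bash
cat >> h.py <<'E'
def held(f,r1,r0,h):
    o=ctrl.get_obs();T=Tcw('wrist',o);d=save('wrist',f)[1];c=cloud('wrist',d,T).reshape(-1,3);t=o['tool_pos']
    P=c[(abs(c[:,0]-t[0])<.012)&(abs(c[:,1]-t[1])<r1+.015)&(c[:,2]>t[2]-.01)&(c[:,2]<t[2]+.03)]
    z=np.histogram(P[:,2],bins=20,range=(t[2]-.01,t[2]+.03));k=z[0].argmax();zt=z[1][k]+.001;P=P[abs(P[:,2]-zt)<.004]
    y=np.sort(P[:,1]);print('held top',np.median(P[:,2]).round(4),'y range',y[[5,-6]].round(4),'mid',y[[5,-6]].mean().round(4),'underside rel TCP',(np.median(P[:,2])-h-t[2]).round(4),np.linalg.lstsq(np.c_[P[:,:2]-t[:2],np.ones(len(P))],P[:,2],rcond=None)[0][:2].round(3))
E
python3 - <<'E'
from h import *
held('w12',.026,.0145,.02);go(.4667,-.4175,.05)
save('scene','sc12');a=cv2.imread('pics/w12.png');b=cv2.imread('pics/sc12.png')[180:330,260:500];cv2.imwrite('pics/m12.png',np.vstack([cv2.resize(a,(480,300)),cv2.resize(b,(480,300))]))
E
```

```text
held top 0.1462 y range [-0.4403 -0.3897] mid -0.415 underside rel TCP -0.0053 [-0.003  0.003]
pose [ 0.4655 -0.4166  0.1315] yaw 4.05 open 0.0498 t 35.5 units [-0.05  0.06  4.08]
```

View pics/m12.png

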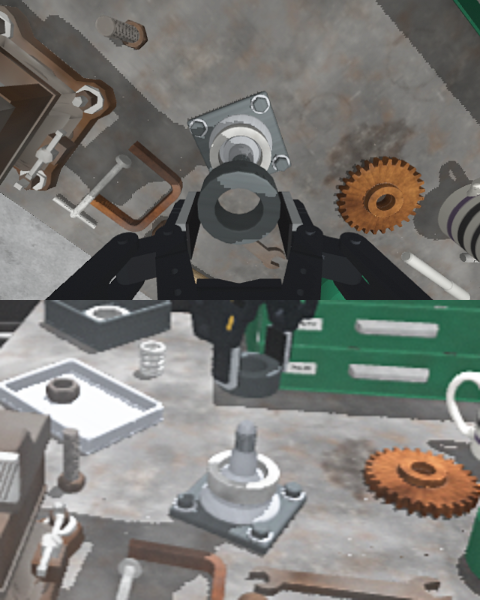

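The spacer is level and about 2.5 mm off centre towards +y. I'm correcting that while lowering it.

Call:
jog_arm --pt "-0.12 0.05 0.5 0 0 0 -0.3" --pt "0 0 0.7 0 0 0 -0.3" --pt "0 0 0.6 0 0 0 -0.3" --pt "0 0 0.5 0 0 0 -0.3" --pt "0 0 0.4 0 0 0 -0.3" --pt "0 0 0.3 0 0 0 -0.3" --pt "0 0 0.3 0 0 0 -0.3" --pt "0 0 0.2 0 0 0 -0.3"

```text
t: 36.35
tool_pos: [0.4669, -0.4195, 0.0615]
tool_rot: [-2.142, -2.298, 0.0]
contact_force: [0.4, -0.3, -0.9]
opening: 0.0498
grip_force: 52.6
```

Call:
jog_arm --pt "0 0 0.2 0 0 0 -0.3" --pt "0 0 0.15 0 0 0 -0.3" --pt "0 0 0 0 0 0 -0.3" --pt "0 0 0 0 0 0 -0.3"

```text
t: 36.75
tool_pos: [0.467, -0.4196, 0.0551]
tool_rot: [2.141, 2.298, -0.0]
contact_force: [-0.1, 1.1, -1.5]
opening: 0.0498
grip_force: 52.6
```

Call:
jog_arm --pt "0 0 0.12 0 0 0 -0.3" --pt "0 0 0.1 0 0 0 -0.3" --pt "0 0 0.02 0 0 0 -0.3" --pt "0 0 0 0 0 0 -0.3" --pt "0 0 0 0 0 0 -0.3"

```text
t: 37.25
tool_pos: [0.4669, -0.4195, 0.0501]
tool_rot: [2.141, 2.299, -0.0]
contact_force: [-0.8, -0.9, -1.7]
opening: 0.0495
grip_force: 52.6
```

Call:
jog_arm --pt "0 0 0 0 0 0 0.4" --pt "0 0 0 0 0 0 0.5" --pt "0 0 0 0 0 0 0.5" --pt "0 0 -1 0 0 0 0.5" --pt "0 0 -1 0 0 0 0.5" --pt "0 0 -1 0 0 0 0.5" --pt "0 0 -1 0 0 0 0.5" --pt "0 0 0 0 0 0 0.4"

```text
t: 38.05
tool_pos: [0.4686, -0.4213, 0.1342]
tool_rot: [2.137, 2.293, -0.001]
contact_force: [0.5, -0.4, 0.2]
opening: 0.0599
grip_force: 0.0
```

Run:
```python
from h import *
T=Tcw('wrist');d=save('wrist','w13')[1];stack(cloud('wrist',d,T),[.045,.065]);d=save('scene','sc13')[1];stack(cloud('scene',d,Tcw('scene')),[.065]);go(.4237,-.150,.13)
```

```text
top 0.045 1079 med 0.0448 slope [-0.001 -0.006] ((466.1351013183594, -418.2879333496094), 31.05491065979004)
top 0.065 2908 med 0.0647 slope [-0.004 -0.01 ] ((466.1324462890625, -417.9132995605469), 25.87377166748047)
top 0.065 321 med 0.0655 slope [0.015 0.024] ((466.23577880859375, -418.756103515625), 26.7913761138916)
pose [ 0.467  -0.4196  0.1303] yaw 4.05 open 0.0602 t 38.15 units [13.6  -1.21  0.  ]
```

The spacer is home, with its top at 64.7 mm. Now the nut, whose flat normal is at about 5° and so suits the present yaw.

Call:
jog_arm --pt "1 -0.6 0 0 0 0 0.4" --pt "1 -0.6 0 0 0 0 0.4" --pt "1 0 0 0 0 0 0.4" --pt "1 0 0 0 0 0 0.4" --pt "1 0 0 0 0 0 0.4" --pt "1 0 0 0 0 0 0.4" --pt "1 0 0 0 0 0 0.4" --pt "1 0 0 0 0 0 0.4"

```text
t: 38.95
tool_pos: [0.4306, -0.2601, 0.1281]
tool_rot: [-2.14, -2.296, 0.0]
contact_force: [-0.2, -0.1, -0.5]
opening: 0.0596
grip_force: 0.0
```

Call:
jog_arm --pt "1 0 0 0 0 0 0.4" --pt "1 0 0 0 0 0 0.4" --pt "1 0 0 0 0 0 0.4" --pt "1 0 0 0 0 0 0.4" --pt "1 0 0 0 0 0 0.4" --pt "0.6 0 0 0 0 0 0.4" --pt "0 0 0 0 0 0 0.4" --pt "0 0 0 0 0 0 0.4"

```text
t: 39.75
tool_pos: [0.4237, -0.15, 0.1298]
tool_rot: [2.141, 2.299, -0.001]
contact_force: [0.1, 0.0, 0.0]
opening: 0.0598
grip_force: 0.0
```

Run:
```python
from h import *
go(.4237,-.150,.007);T=Tcw('wrist');c=cloud('wrist',save('wrist','w14')[1],T).reshape(-1,3)
P=c[(abs(c[:,0]-.424)<.028)&(abs(c[:,1]+.15)<.028)&(abs(c[:,2]-.02)<.003)];print(len(P),cv2.minEnclosingCircle((P[:,:2]*1e3).astype(np.float32)))
```

```text
pose [ 0.4237 -0.15    0.1298] yaw 4.07 open 0.0598 t 39.75 units [0.   0.   6.14]
960 ((423.4087219238281, -149.84617614746094), 20.070785522460938)
```

Call:
jog_arm --pt "0 0 1 0 0 0 0.4" --pt "0 0 1 0 0 0 0.4" --pt "0 0 1 0 0 0 0.4" --pt "0 0 1 0 0 0 0.4" --pt "0 0 1 0 0 0 0.4" --pt "0 0 0.8 0 0 0 0.4" --pt "0 0 0.25 0 0 0 0.4" --pt "0 0 0 0 0 0 0.4"

```text
t: 40.6
tool_pos: [0.4232, -0.1501, 0.0084]
tool_rot: [-2.141, -2.296, 0.001]
contact_force: [-0.6, 0.5, -0.5]
opening: 0.0595
grip_force: 0.0
```

Call:
jog_arm --pt "0 0 0 0 0 0 0.4" --pt "0 0 0 0 0 0 -0.6" --pt "0 0 0 0 0 0 -0.6" --pt "0 0 0 0 0 0 -0.6" --pt "0 0 0 0 0 0 -0.6" --pt "0 0 0 0 0 0 -0.6"

```text
t: 41.2
tool_pos: [0.4248, -0.1505, 0.0105]
tool_rot: [2.14, 2.297, 0.001]
contact_force: [0.2, 0.5, 5.6]
opening: 0.0345
grip_force: 50.5
```

Call:
jog_arm --pt "0 0 -1 0 0 0 -0.6" --pt "0 0 -1 0 0 0 -0.6" --pt "0 0 -1 0 0 0 -0.6" --pt "0 0 -1 0 0 0 -0.6" --pt "0 0 -1 0 0 0 -0.6" --pt "0 0 -1 0 0 0 -0.6" --pt "0 0 0 0 0 0 -0.6"

```text
t: 41.9
tool_pos: [0.4255, -0.1507, 0.132]
tool_rot: [2.137, 2.294, 0.002]
contact_force: [0.4, 0.1, -1.1]
opening: 0.0345
grip_force: 50.4
```

Run:
```python
from h import *
go(.4667,-.4180,.13)
```

```text
pose [ 0.4255 -0.1507  0.132 ] yaw 4.06 open 0.0345 t 41.9 units [-13.48   1.11   0.15]
```

Call:
jog_arm --pt "-1 0.5 0 0 0 0 -0.6" --pt "-1 0.6 0 0 0 0 -0.6" --pt "-1 0 0 0 0 0 -0.6" --pt "-1 0 0 0 0 0 -0.6" --pt "-1 0 0 0 0 0 -0.6" --pt "-1 0 0 0 0 0 -0.6" --pt "-1 0 0 0 0 0 -0.6" --pt "-1 0 0 0 0 0 -0.6"

```text
t: 42.7
tool_pos: [0.4568, -0.309, 0.1284]
tool_rot: [-2.141, -2.298, 0.0]
contact_force: [0.2, 0.6, -1.0]
opening: 0.0344
grip_force: 50.3
```

Call:
jog_arm --pt "-1 0 0 0 0 0 -0.6" --pt "-1 0 0 0 0 0 -0.6" --pt "-1 0 0 0 0 0 -0.6" --pt "-1 0 0 0 0 0 -0.6" --pt "-1 0 0 0 0 0 -0.6" --pt "-0.48 0 0 0 0 0 -0.6" --pt "0 0 0 0 0 0 -0.6" --pt "0 0 0 0 0 0 -0.6"

```text
t: 43.5
tool_pos: [0.4646, -0.417, 0.1288]
tool_rot: [-2.141, -2.298, -0.001]
contact_force: [-0.5, 0.3, -0.7]
opening: 0.0348
grip_force: 50.3
```

Run:
```python
from h import *
held('w15',.02,.0115,.017);go(.4667,-.4175,.0715)
save('scene','sc15');a=cv2.imread('pics/w15.png');b=cv2.imread('pics/sc15.png')[180:330,260:500];cv2.imwrite('pics/m15.png',np.vstack([cv2.resize(a,(480,300)),cv2.resize(b,(480,300))]))
```

```text
held top 0.1377 y range [-0.4347 -0.396 ] mid -0.4154 underside rel TCP -0.0081 [ 0.002 -0.003]
pose [ 0.4647 -0.4166  0.1288] yaw 4.07 open 0.0342 t 43.55 units [-0.05  0.1   2.87]
```

View pics/m15.png

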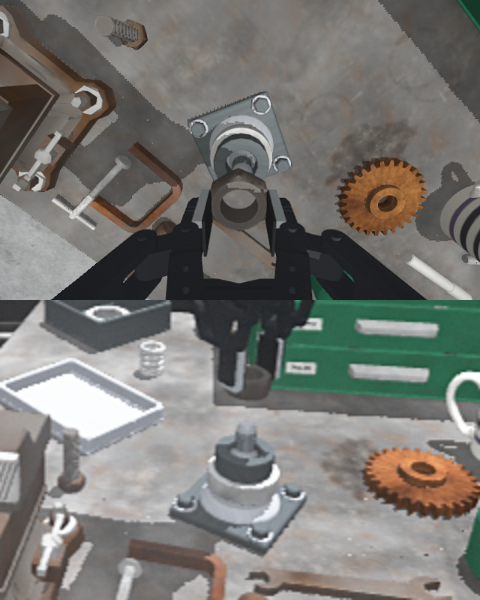

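The nut is level and about 2 mm off in both x and y. I'm correcting that and lowering it.

Call:
jog_arm --pt "-0.1 0.1 0.3 0 0 0 -0.6" --pt "0 0 0.5 0 0 0 -0.6" --pt "0 0 0.5 0 0 0 -0.6" --pt "0 0 0.5 0 0 0 -0.6" --pt "0 0 0.4 0 0 0 -0.6" --pt "0 0 0.3 0 0 0 -0.6" --pt "0 0 0.2 0 0 0 -0.6" --pt "0 0 0 0 0 0 -0.6"

```text
t: 44.4
tool_pos: [0.4666, -0.4188, 0.0743]
tool_rot: [-2.141, -2.298, -0.0]
contact_force: [-0.2, 0.6, -1.0]
opening: 0.0344
grip_force: 50.3
```

Call:
jog_arm --pt "0 0 0.05 0 0 0 -0.6" --pt "0 0 0 0 0 0 -0.6" --pt "0 0 0 0 0 0 -0.6"

```text
t: 44.7
tool_pos: [0.4671, -0.4194, 0.0746]
tool_rot: [2.141, 2.298, -0.0]
contact_force: [-0.2, -0.4, -0.7]
opening: 0.0343
grip_force: 50.3
```

Call:
jog_arm --pt "0 0 0.07 0 0 0 -0.6" --pt "0 0 0 0 0 0 -0.6" --pt "0 0 0 0 0 0 0.1" --pt "0 0 0 0 0 0 0.3" --pt "0 0 0 0 0 0 0.3" --pt "0 0 -1 0 0 0 0.3" --pt "0 0 -1 0 0 0 0.3" --pt "0 0 -1 0 0 0 0.3"

```text
t: 45.5
tool_pos: [0.4668, -0.419, 0.1333]
tool_rot: [-2.141, -2.298, -0.0]
contact_force: [0.4, 0.4, 0.3]
opening: 0.0553
grip_force: 0.0
```

Call:
jog_arm --pt "0 0 -1 0 0 0 0.3" --pt "0 0 -1 0 0 0 0.3" --pt "0 0 -1 0 0 0 0.3" --pt "0 0 0 0 0 0 0.3" --pt "0 0 0 0 0 0 0.3" --pt "0 0 0 0 0 0 0.3"

```text
t: 46.1
tool_pos: [0.4663, -0.4185, 0.1909]
tool_rot: [-2.14, -2.297, -0.0]
contact_force: [-1.0, -0.2, -0.1]
opening: 0.0558
grip_force: 0.0
```

Run:
```python
from h import *
T=Tcw('wrist');d=save('wrist','w16')[1];stack(cloud('wrist',d,T),[.045,.065,.082]);d=save('scene','sc16')[1];go(.46,-.41,.2)
b=cv2.imread('pics/sc16.png')[160:340,240:528];save('side','s16');e=cv2.imread('pics/s16.png')[110:340,200:420];cv2.imwrite('pics/m16.png',np.vstack([cv2.resize(b,(480,300)),cv2.resize(e,(480,300))]))
```

```text
top 0.045 714 med 0.0449 slope [-0.001 -0.011] ((466.1280822753906, -418.6648864746094), 31.0660400390625)
top 0.065 985 med 0.0647 slope [-0.    -0.008] ((466.1354675292969, -418.2331848144531), 25.85403060913086)
top 0.082 1126 med 0.0817 slope [-0.007 -0.006] ((466.3061828613281, -418.53472900390625), 20.216550827026367)
pose [ 0.4663 -0.4184  0.1908] yaw 4.05 open 0.0553 t 46.2 units [ 0.44 -0.29 -0.46]
```

View pics/m16.png

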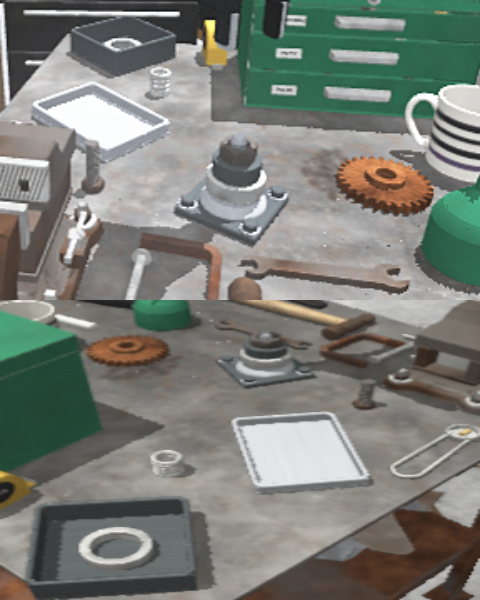

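The axle at (238,175) is fully rebuilt, with ring, spacer and nut tops at 44.9, 64.7 and 81.7 mm. The worn ring is in the tin at (118,545), and the bolt and spring have not moved.

```bash
python3 -c "
from station import ctrl
print(ctrl.finish_job())"
```

```text
the job is handed in; nothing more can be done
None
```

The job is handed in: the worn ring is in the scrap tin, and the new ring, spacer and nut are flat and fully home on the axle, with the bolt and spring left where they stood.

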